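# Seat the drill plate on the fixture's locating pins

## Task

The blue drill plate lies cocked up on the two locating pins of the dark fixture, a little to the left of its place and short of the fence. Nudge it sideways with the fingertips, squaring it to the fence and sliding it along, until both holes drop over the pins and it lies flat on the base; do not pick it up. Leave the sleeve, the bolt and the small bottle behind the fence where they are.

Things in the scene. Friction and masses are not known exactly. Their poses are not given: they have to be found in the camera images.
- fixture: Fixed fixture on a grey packing block 0 to 30 mm high. Origin at the base's underside, below the centre of the seated plate; x to the fence, y along it to the left, z up. Dark steel base 12 mm thick, x -62 to 128, y -90 to 130 mm. Steel fence, 26 mm above the base, y -88 to 112, its plate-side face at x = 46, its back at x = 60; behind it the base serves as a shelf
- pin_left (a point): Foot (on the base's top face) of the left brass pin, at x 18, y 35 mm, z 12 of the fixture. The pin is 12 mm in diameter, 9 mm high, with a bullet nose that tapers from 3.5 mm up
- pin_right (a point): Foot of the right brass pin, the same pin at x 18, y -35 mm, z 12 of the fixture
- drill_plate: Blue aluminium plate 90 (x) by 150 (y) by 8 mm, 0.3 kg. Origin at the centre of its underside; x toward its far edge, y to the left, z up. Start: far edge up on both pin noses, near edge on the base, tilted 0.12 to 0.15 rad, 18 to 32 mm left of home, 4 to 14 mm short of it in x, turned up to 0.08 rad. Slides at 0.5 to 4 N. Seated: 1 mm from the fence. The 3 steel-rimmed bushes take no pin
- hole_round (a point): Centre, at the underside, of the plate's round through hole (13.8 mm), at x 18, y 35 mm of the plate; goes over pin_left
- hole_slot (a point): Centre, at the underside, of the plate's slot (13.8 mm in x, 18 mm in y), at x 18, y -35 mm of the plate; goes over pin_right
- sleeve: Bystander on the base behind the fence, left: turned aluminium sleeve lying on its side, 51 mm in diameter and 50 mm long; origin at the centre of its underside
- thread_lock: Bystander standing on the base behind the fence, right: small red thread-lock bottle with a black pointed cap, 28 mm wide, 84 mm high; origin at the centre of its foot
- hex_bolt: Bystander standing on the base behind the fence, middle: steel hex bolt standing on its head, 18 mm wide, 49 mm high; origin at the centre of its foot
Mind the look-alikes: they are no part of the job. Of the things that look like the drill_plate, the larger one is meant.

How it is judged:
By the outcome, as a careful person would: the job done as asked, in the order asked, and still so for the second after the job is handed in, with the robot touching nothing.
It also fails if it takes over 51 s, if anything falls off the work surface, if the arm or the gripper's body presses on something with over 40 N, if the wrist force passes 120 N, or if a joint passes its speed limit or range.

## Robot

A 6-joint arm with a two-finger parallel gripper is mounted at the origin on a cart in front of the work surface, level with it; the furniture and walls round the work are solid. World frame = base frame: x ahead of the robot, y to its left, z up, the work surface at z = 0. Lengths are in m, angles in degrees, forces in N, time in s.
With the tool pointing down it reaches from about 0.375 to 0.9 m from the base axis. Payload 3.1 kg.
Tool frame: the origin (TCP) lies at the very end of the fingers, on their centre line; the grasp point (between the pads) lies 19 mm behind it; z points along the fingers, y is the line along which they close (so a half turn about z gives the same grasp; the last joint's range is limited). The gripper opens to 87 mm and grips with 3 to 60 N. Pads are 19 mm wide; open, the fingers measure 117 mm over their backs; the gripper's body (75 mm by 190 mm) begins 51 mm behind the grasp point.
Start: joints at [-76.06, 30.224, 82.088, -0, 67.689, -10.227], TCP at [0.256, -0.57, 0.223] pointing down, gripper open.
Joint ranges: [-176.69, 176.69], [-43.24, 126.21], [12.49, 139.97], [-82, 262], [0, 151.66], [-163.58, 163.58]. Speed limits (degrees/s): [159.86, 159.86, 180, 180, 180, 180].

## Interface

Orientations are given as a 3x3 rotation matrix whose columns are the frame's x, y, z axes.
In Python, from rig import bot, imaging gives the robot as it stands.
- The arm moves only by the tool drive_tool, never from a script. Its argument "deltas" is text: rows parted by semicolons, each of 5 numbers parted by spaces: the finger opening in mm, from 0 to 87, then the shift along the world's x, y, z in mm, then the turn about the world's z in rad. In form: jaw dx dy dz twist; .... A call has 1 to 12 rows; each row is the pose to reach, as a shift and turn from the pose commanded when the call began; what a row does not reach only later rows make up. A row lasts 1/10 s, in which the tool goes at most 50 mm and 8.59 degrees, less where a joint would pass 70% of its speed; a pose out of reach is approached as far as the arm can. A call with a gripper value outside its range is refused whole. The fingers move at their own pace and stop on an object; the grip force is fixed at half the most. Time passes only in rows, so rows that repeat a pose let the fingers close. It gives the time, the measured TCP pose, the force, the opening and the grip force at its end, in the units of the state.
- bot.read_state(): the state, without advancing time (a new reading comes with each control period).
- imaging.capture(name): name is "scene" or "top"; returns the picture (384x512x3 uint8, red, green, blue); there is no depth.
- imaging.camera_model(name): a dict with "fx", "fy", "cx", "cy" (pixels), "dist" ([k1, k2, p1, p2, k3] as OpenCV has them; the pictures are not rectified), "T" (4x4, takes a point from camera to world coordinates). Camera axes: x right, y down, z forward; pixel columns grow to the right and rows downward; lengths in m; the calibration is good to about 2 mm. A picture is of the moment at which its call begins. camera_model takes no time and is no camera call.
- bot.hand_in(): hands the job in; it is judged then, once.
The state is a dict: "time_s": time; "joint_positions": joint angles; "qvel": joint speeds; "tau": joint torques, N m; "position": TCP position; "tcp_rot": TCP orientation; "force": force on the tool from outside, world axes, zero at the start; "moment": the same for the moment, N m; "opening": opening from 0.0 (shut) to 1.0 (fully open); "grasp_force": force on a finger pad.
Only numpy, scipy, OpenCV 4.12 (cv2) and the standard library are available. Lean on these libraries where they do the work, as an engineer would, in place of code of your own. Each camera call takes 0.05 s, during which the arm holds its last target. There are 200 camera calls.

## Working session

There is one attempt and no reset: what is moved stays moved. The work goes in short steps, Python scripts to look and compute and a tool call to move; the robot and the scene stay as the last step left them, time stands still between calls to the robot, and variables do not carry over. Pictures are saved under pics/ and viewed, at most 10 in all, crops included, and the job is handed in when it is done.

Besides the shell and the picture viewer there is one more tool, called as name(argument=value, ...) on one line, values as JSON. drive_tool: Moves the arm, as the interface text tells. Its arguments: {"type":"object","properties":{"deltas":{"type":"string"}},"required":["deltas"]}

```bash
mkdir -p pics; ls
python3 - <<'E'
from rig import bot, imaging
import cv2,numpy as np
for n in("scene","top"):
    im=imaging.capture(n); cv2.imwrite(f"pics/{n}0.png",im[...,::-1])
    m=imaging.camera_model(n); print(n,{k:np.round(v,4).tolist() for k,v in m.items()})
a=cv2.imread("pics/scene0.png");b=cv2.imread("pics/top0.png")
cv2.imwrite("pics/both0.png",cv2.resize(np.hstack([a,b]),(800,300)))
s=bot.read_state();print(s["time_s"],s["position"],s["force"])
E
```

```text
pics
scene {'fx': 467.3271, 'fy': 467.3271, 'cx': 260.6281, 'cy': 190.7333, 'dist': [-0.12, 0.0, 0.0, 0.0, 0.0], 'T': [[-0.7328, -0.4266, 0.5302, 0.0714], [-0.6801, 0.4836, -0.551, 0.643], [-0.0214, -0.7643, -0.6445, 0.62], [0.0, 0.0, 0.0, 1.0]]}
top {'fx': 402.1728, 'fy': 402.1728, 'cx': 262.7145, 'cy': 190.2631, 'dist': [-0.1008, 0.0, 0.0, 0.0, 0.0], 'T': [[0.0216, -0.9898, 0.1407, 0.3874], [-0.9998, -0.0215, 0.0021, 0.1613], [0.001, -0.1407, -0.99, 0.913], [0.0, 0.0, 0.0, 1.0]]}
0.1 [ 0.25573961 -0.56957909  0.22168543] [-0.13283683 -0.42173789  0.62764351]
```

View pics/top0.png

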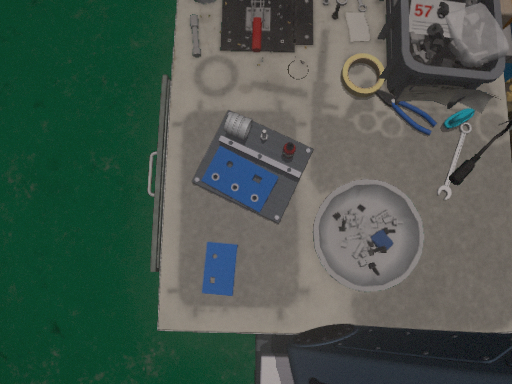

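View pics/scene0.png

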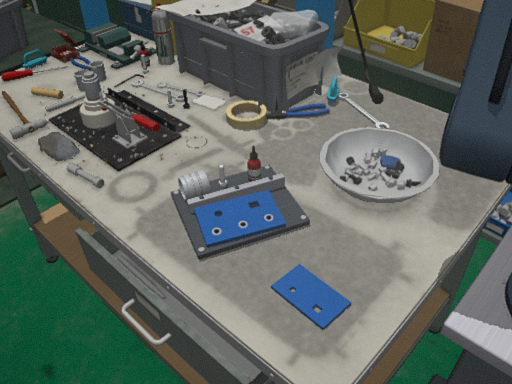

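Candidates: the plate on the fixture (top 240,180; scene 238,217), the small loose plate (top 220,269; scene 311,295), and the blue bit in the bowl (top 382,240). By the description I choose the one on the fixture. Next is a close crop and a first measurement.

```bash
cat > h.py <<'E'
import cv2,numpy as np
from rig import bot,imaging
def ray(n,uv):
    m=imaging.camera_model(n);K=np.array([[m["fx"],0,m["cx"]],[0,m["fy"],m["cy"]],[0,0,1]])
    p=cv2.undistortPoints(np.float64(uv).reshape(-1,1,2),K,np.array(m["dist"]))[:,0]
    T=np.array(m["T"]);d=np.c_[p,np.ones(len(p))]@T[:3,:3].T
    return T[:3,3],d
def plane(n,uv,z):
    o,d=ray(n,uv);return o+d*((z-o[2])/d[:,2])[:,None]
def tri(a,b):
    o1,d1=ray("top",[a]);o2,d2=ray("scene",[b]);d1=d1[0];d2=d2[0]
    s=np.linalg.lstsq(np.c_[d1,-d2],o2-o1,rcond=None)[0]
    p,q=o1+d1*s[0],o2+d2*s[1];return (p+q)/2,np.linalg.norm(p-q)
def proj(n,P):
    m=imaging.camera_model(n);K=np.array([[m["fx"],0,m["cx"]],[0,m["fy"],m["cy"]],[0,0,1]])
    T=np.linalg.inv(np.array(m["T"]));return cv2.projectPoints(np.float64(P),cv2.Rodrigues(T[:3,:3])[0],T[:3,3],K,np.array(m["dist"]))[0][:,0]
def blue(im,lo=30):
    r,g,b=[im[...,i].astype(int) for i in range(3)]
    m=((b-r>lo)&(b>g+15)).astype(np.uint8)
    return m
def quad(n,im,roi):
    x0,y0,x1,y1=roi;m=blue(im);k=np.zeros_like(m);k[y0:y1,x0:x1]=m[y0:y1,x0:x1]
    cs=cv2.findContours(k,cv2.RETR_EXTERNAL,cv2.CHAIN_APPROX_NONE)[0]
    c=max(cs,key=cv2.contourArea);return c,cv2.convexHull(c)
E
python3 - <<'E'
from h import *
a=cv2.imread("pics/top0.png");b=cv2.imread("pics/scene0.png")
ca=cv2.resize(a[105:228,185:320],None,fx=5,fy=5,interpolation=cv2.INTER_CUBIC)
cv2.imwrite("pics/ca.png",ca[:600])
cb=cv2.resize(b[145:255,165:315],None,fx=5,fy=5,interpolation=cv2.INTER_CUBIC)
cv2.imwrite("pics/cb.png",cb)
for n,im,roi in(("top",a,(185,105,320,228)),("scene",b,(165,145,315,255))):
    c,h=quad(n,im[...,::-1],roi);q=cv2.approxPolyDP(h,4,True)[:,0];print(n,cv2.contourArea(c),q.tolist())
E
```

```text
top 2637.5 [[219, 146], [278, 177], [259, 211], [201, 180]]
scene 3161.0 [[270, 192], [284, 225], [207, 246], [195, 207]]
```

View pics/ca.png

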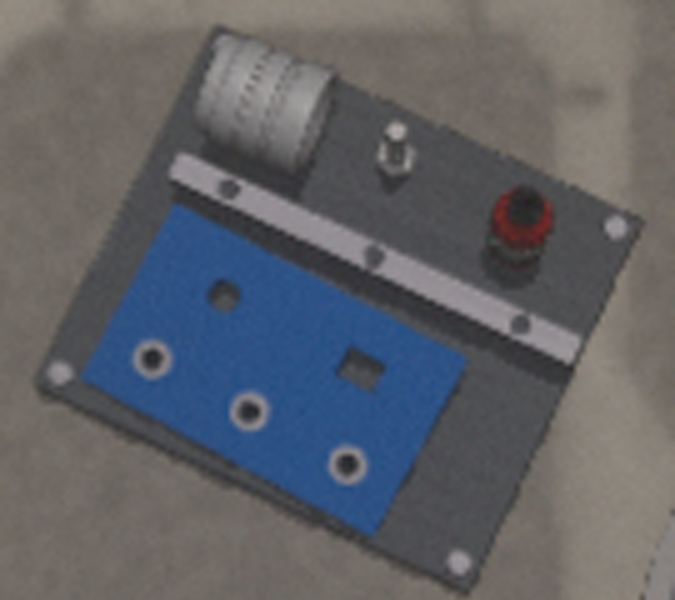

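View pics/cb.png

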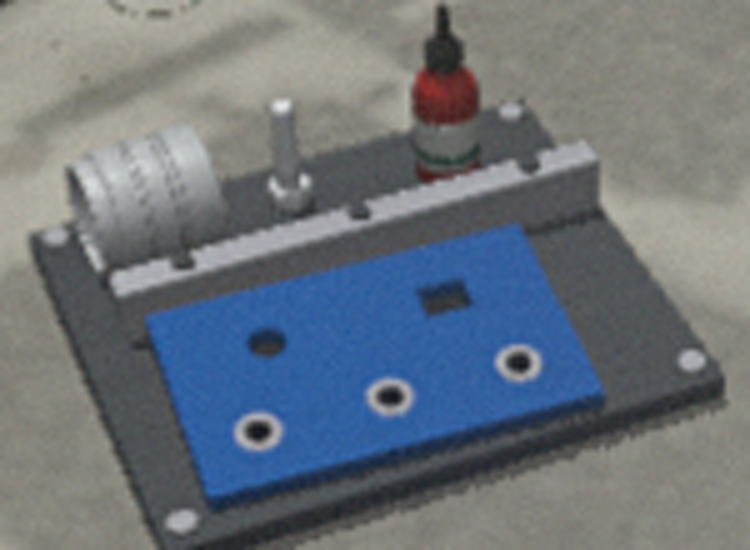

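The crop confirms the choice: a large blue plate with three rimmed bushes, cocked up on the fixture. The fence, base corners and bystanders are all visible. Next I compute the poses.

```bash
cat >> h.py <<'E'
def kabsch(F,W):
    fc,wc=F.mean(0),W.mean(0);H=(F-fc).T@(W-wc)
    th=np.arctan2(H[0,1]-H[1,0],H[0,0]+H[1,1]);R=np.array([[np.cos(th),-np.sin(th)],[np.sin(th),np.cos(th)]])
    t=wc-R@fc;return th,R,t,W-(F@R.T+t)
def corners(h):
    """sub-pixel quad corners by line fits to the hull contour"""
    c,hu=h;q=cv2.approxPolyDP(hu,4,True)[:,0].astype(float);P=c[:,0].astype(float)
    if len(q)!=4:return q
    L=[]
    for i in range(4):
        a,b=q[i],q[(i+1)%4];d=(b-a)/np.linalg.norm(b-a);t=(P-a)@d;e=np.abs((P-a)@[-d[1],d[0]])
        s=P[(e<2.5)&(t>6)&(t<np.linalg.norm(b-a)-6)]
        vx,vy,x,y=cv2.fitLine(s.astype(np.float32),cv2.DIST_HUBER,0,.01,.01).ravel();n=np.array([-vy,vx])
        n*=np.sign(n@(np.array([x,y])-q.mean(0)));L.append((n,n@[x,y]+.5))
    return np.array([np.linalg.solve(np.array([L[i-1][0],L[i][0]]),[L[i-1][1],L[i][1]]) for i in range(4)])
TH,RF,TF=None,None,None
E
python3 - <<'E'
from h import *
cr=lambda p:np.array(p)/5-.4+[185,105]
fu=cr([(178,153),(170,177),(580,340),(573,362)]);bu=cr([(218,27),(640,218),(40,385),(465,588)])
F=np.array([(60,112),(46,112),(60,-88),(46,-88),(128,130),(128,-90),(-62,130),(-62,-90)])/1e3
W=np.r_[plane("top",fu,.068),plane("top",bu,.042)][:,:2]
th,R,t,e=kabsch(F,W);print("th",th,"t",t,"res mm",np.round(e*1e3,1).tolist())
crs=lambda p:np.array(p)/5-.4+[165,145]
# scene check
su=crs([(600,145),(30,237),(720,382)]);Fs=np.array([(60,-88),(128,130),(-62,-90)])/1e3
Ws=np.r_[plane("scene",su[:1],.068),plane("scene",su[1:],.042)][:,:2]
print("scene chk (mm)",np.round((Ws-(Fs@R.T+t))*1e3,1).tolist())
np.savez("fix.npz",th=th,R=R,t=t)
tofix=lambda P:(P[:,:2]-t)@R*1e3
a=cv2.imread("pics/top0.png")[...,::-1]
k=corners(quad("top",a,(185,105,320,228)));print(k.round(1).tolist())
for uv,z in zip(k,(.062,.062,.050,.050)): print(tofix(plane("top",[uv],z)).round(1))
hol=cr([(224,296),(361,367),(152,358),(249,411),(347,465)]);hs=crs([(267,343),(445,298),(258,431),(389,397),(519,362)])
for x,y in zip(hol,hs):
    p,g=tri(x,y);print("tri",tofix(p[None]).round(1),p[2].round(4),g.round(4))
s=bot.read_state();print(np.round(s["tcp_rot"],3).tolist())
E
```

```text
th -0.41989696394248643 t [0.52889823 0.18215186] res mm [[-3.1, -2.1], [-1.1, -4.7], [-0.4, 5.5], [2.8, 2.7], [-5.8, -3.6], [-0.8, 6.3], [1.9, -8.4], [6.5, 4.1]]
scene chk (mm) [[-22.1, 26.2], [-23.8, 18.3], [-9.6, 28.4]]
[[219.5, 144.5], [278.70001220703125, 176.3000030517578], [259.20001220703125, 212.39999389648438], [200.0, 180.1999969482422]]
[[ 39.8 102.3]]
[[ 31.3 -43.9]]
[[-56.  -38.7]]
[[-47.8 107.9]]
tri [[15.4 69.3]] 0.0308 0.0005
tri [[12.4 -0.4]] 0.0301 0.0006
tri [[-23.3  86.6]] 0.0271 0.0002
tri [[-26.2  37. ]] 0.0269 0.0006
tri [[-29.5 -13.1]] 0.0278 0.0004
[[0.912, 0.409, -0.0], [0.409, -0.912, 0.002], [0.0, -0.002, -1.0]]
```

The height came out wrong. Residuals are about 5% scale and triangulated heights sit 25 mm low, so the packing block is much lower than 30 mm. I'll measure its height from the two views.

Run:
```python
from h import *
cr=lambda p:np.array(p)/5-.4+[185,105]; crs=lambda p:np.array(p)/5-.4+[165,145]
# screws NL,NR,FR ; fence screws L,M,R ; base corners FL,NR ; fence ends
T=cr([(61,373),(459,561),(616,227),(229,189),(375,256),(520,325)]);S=crs([(181,520),(692,360),(511,111),(183,262),(360,211),(530,164)])
for a,b in zip(T,S):
    p,g=tri(a,b);print(p.round(4),round(g,4))
fu=cr([(178,153),(170,177),(580,340),(573,362)]);bu=cr([(218,27),(640,218),(40,385),(465,588)])
F=np.array([(60,112),(46,112),(60,-88),(46,-88),(128,130),(128,-90),(-62,130),(-62,-90)])/1e3
su=crs([(600,145),(30,237),(720,382)]);Fs=np.array([(60,-88),(128,130),(-62,-90)])/1e3
im=cv2.imread("pics/top0.png")[...,::-1]; k=corners(quad("top",im,(185,105,320,228)))
for h in(0,.003,.006,.009):
    W=np.r_[plane("top",fu,.038+h),plane("top",bu,.012+h)][:,:2]
    th,R,t,e=kabsch(F,W)
    Ws=np.r_[plane("scene",su[:1],.038+h),plane("scene",su[1:],.012+h)][:,:2]
    print(h,"th",th.round(4),t.round(4),"rms",(np.sqrt((e**2).mean())*1e3).round(2),"scene",np.round((Ws-(Fs@R.T+t))*1e3,1).tolist())
    tofix=lambda P:(P[:,:2]-t)@R*1e3
    print([tofix(plane("top",[u],z+h)).round(1).tolist() for u,z in zip(k,(.032,.032,.020,.020))])
```

```text
[0.5372 0.3132 0.0184] 0.0015
[0.4556 0.1314 0.0185] 0.0001
[0.6098 0.0623 0.0186] 0.0003
[0.6176 0.2377 0.043 ] 0.001
[0.5883 0.1719 0.0433] 0.001
[0.5583 0.1072 0.0437] 0.0004
0 th -0.4198 [0.5355 0.1828] rms 1.69 scene [[-4.0, -3.8], [0.9, -1.9], [2.2, 2.4]]
[[[39.7, 105.3]], [[30.9, -46.0]], [[-59.5, -40.7]], [[-51.0, 111.1]]]
0.003 th -0.4198 [0.5348 0.1827] rms 1.92 scene [[-5.8, -0.8], [-1.5, 0.1], [1.1, 5.0]]
[[[39.7, 105.0]], [[30.9, -45.8]], [[-59.2, -40.5]], [[-50.7, 110.8]]]
0.006 th -0.4199 [0.5341 0.1826] rms 2.16 scene [[-7.6, 2.2], [-4.0, 2.1], [-0.1, 7.6]]
[[[39.7, 104.7]], [[31.0, -45.6]], [[-58.8, -40.3]], [[-50.4, 110.5]]]
0.009 th -0.4199 [0.5335 0.1826] rms 2.42 scene [[-9.4, 5.2], [-6.5, 4.2], [-1.3, 10.2]]
[[[39.7, 104.4]], [[31.0, -45.4]], [[-58.5, -40.1]], [[-50.1, 110.2]]]
```

Block height is about 5.5 mm, so the base top is at z ≈ 17.5 mm. The fixture is at (0.5347, 0.1827) with yaw −0.423. The plate is about 9.5 mm short in x, 32 mm left, and turned −0.06, which fits the given ranges (32 sits at the limit). Now I move to a stand-off in front of the near edge with the jaw open along the fence.

drive_tool(deltas="87 30 50 0 0.15; 87 70 100 0 0.3; 87 105 140 0 0.45; 87 125 190 0 0.6; 87 140 240 0 0.75; 87 155 290 0 0.9; 87 168 340 0 1.05; 87 178 390 0 1.2; 87 186 440 0 1.35; 87 192 490 0 1.5; 87 198 540 0 1.65; 87 204 590 0 1.8")

```text
time_s: 1.3
position: [0.4551, -0.0144, 0.2224]
tcp_rot: [[-0.611, 0.792, -0.0], [0.792, 0.611, 0.0], [0.0, -0.0, -1.0]]
force: [0.6, 0.7, -0.2]
opening: 1.001
grasp_force: 0.0
```

drive_tool(deltas="87 5 50 0 0.15; 87 10 100 0 0.3; 87 14 150 0 0.45; 87 18 200 -30 0.49; 87 18 223 -70 0.49; 87 18 223 -110 0.49; 87 18 223 -140 0.49; 87 18 223 -140 0.49; 87 18 223 -140 0.49")

```text
time_s: 2.2
position: [0.4732, 0.2065, 0.0824]
tcp_rot: [[-0.909, 0.417, -0.001], [0.417, 0.909, -0.0], [0.001, -0.001, -1.0]]
force: [-0.1, -0.4, 0.6]
opening: 0.999
grasp_force: 0.0
```

```bash
cat >> h.py <<'E'
TH=-.4232;RF=np.array([[np.cos(TH),-np.sin(TH)],[np.sin(TH),np.cos(TH)]]);TF=np.array([.5347,.1827])
fx=lambda P:(np.atleast_2d(P)[:,:2]-TF)@RF*1e3
wd=lambda f:np.array(f)/1e3@RF.T+TF
def st():
    s=bot.read_state();y=s["tcp_rot"][:,1] if hasattr(s["tcp_rot"],"shape") else np.array(s["tcp_rot"])[:,1]
    print("t",round(s["time_s"],2),"pos",np.round(s["position"],4),"fix",fx(s["position"]).round(1),"z",round(s["position"][2]*1e3,1),"yaw err",round(float(np.arctan2(y[1],y[0])-np.pi/2-TH),4),"F",np.round(s["force"],1))
    return s
E
python3 -c "
from h import *
s=st();print('rot',np.round(s['joint_positions'],1))"
```

```text
t 2.2 pos [0.4732 0.2065 0.0824] fix [[-65.8  -3.6]] z 82.4 yaw err -0.0066 F [-0.1 -0.4  0.6]
rot [ 11.2  34.6 104.4  -0.   41.1 -54.2]
```

drive_tool(deltas="87 3.5 37 0 0.007; 87 3.5 37 -25 0.007; 87 3.5 37 -45 0.007; 87 3.5 37 -56 0.007; 87 3.5 37 -61 0.007; 87 3.5 37 -61 0.007")

```text
time_s: 2.8
position: [0.4775, 0.2433, 0.0222]
tcp_rot: [[-0.912, 0.411, 0.001], [0.411, 0.912, 0.0], [-0.001, 0.001, -1.0]]
force: [0.1, 0.4, 0.3]
opening: 0.997
grasp_force: 0.0
```

```bash
python3 -c "
from h import *
st();im=imaging.capture('top')
cv2.imwrite('pics/t1.png',cv2.resize(im[105:228,185:320,::-1],None,fx=4,fy=4,interpolation=cv2.INTER_CUBIC))"
```

```text
t 2.8 pos [0.4775 0.2433 0.0222] fix [[-77.1  31.8]] z 22.2 yaw err -0.0002 F [0.1 0.4 0.3]
```

View pics/t1.png

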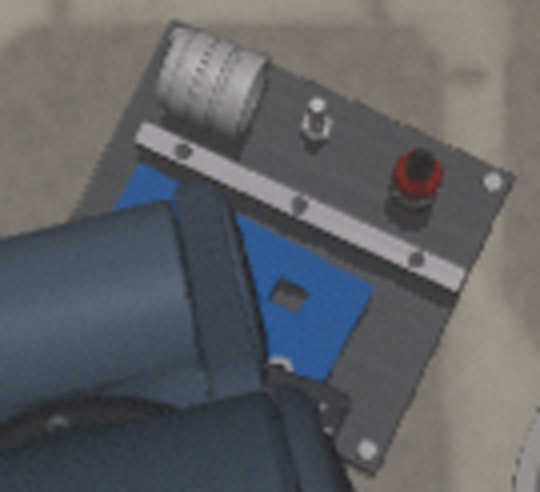

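The picture shows the right fingertip just clear of the near edge and nothing touched. Now I push along the fixture's +x.

drive_tool(deltas="87 5.5 -2.5 0 0; 87 9 -4 0 0; 87 10.9 -4.9 0 0; 87 11.9 -5.3 0 0; 87 12.8 -5.7 0 0; 87 13.7 -6.2 0 0; 87 14.6 -6.6 0 0; 87 15.5 -7 0 0; 87 16.4 -7.4 0 0; 87 17.3 -7.8 0 0; 87 18.2 -8.2 0 0")

```text
time_s: 3.95
position: [0.4919, 0.2353, 0.0214]
tcp_rot: [[-0.912, 0.41, -0.006], [0.41, 0.912, -0.001], [0.006, -0.003, -1.0]]
force: [-6.0, 3.7, 7.2]
opening: 1.0
grasp_force: 4.4
```

```bash
python3 -c "
from h import *
st()"
```

```text
t 3.95 pos [0.4919 0.2353 0.0214] fix [[-60.7  30.4]] z 21.4 yaw err 0.0003 F [-6.   3.7  7.2]
```

drive_tool(deltas="87 0 0 0 0; 87 0 0 0 0")

```text
time_s: 4.15
position: [0.4921, 0.2352, 0.0214]
tcp_rot: [[-0.912, 0.41, -0.006], [0.41, 0.912, -0.001], [0.005, -0.003, -1.0]]
force: [-5.6, 3.1, 5.7]
opening: 1.001
grasp_force: 4.2
```

```bash
python3 -c "
from h import *
st();im=imaging.capture('scene')
cv2.imwrite('pics/s2.png',cv2.resize(im[130:270,145:330,::-1],None,fx=4,fy=4,interpolation=cv2.INTER_CUBIC))"
```

```text
t 4.15 pos [0.4921 0.2352 0.0214] fix [[-60.5  30.4]] z 21.4 yaw err 0.0006 F [-5.6  3.1  5.7]
```

View pics/s2.png

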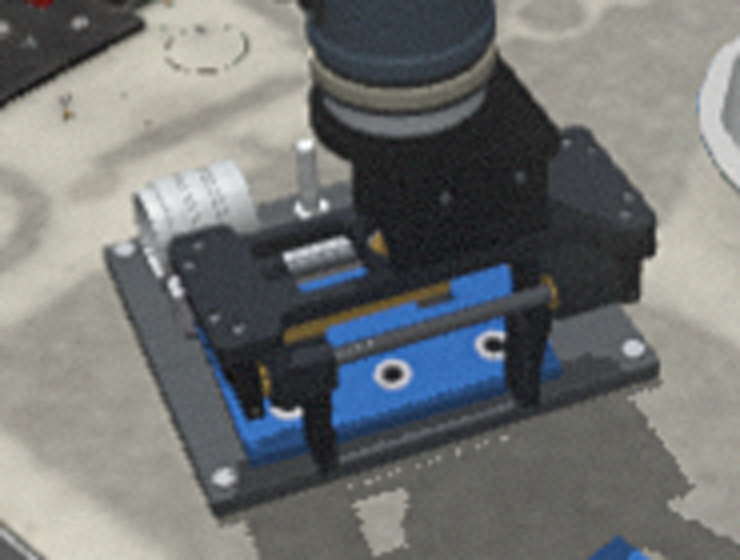

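The fingertips are on the near edge and the body is clear of the bystanders. The upward 6 N suggests a fingertip grazing the base, so I raise 2 mm and look at the force.

drive_tool(deltas="87 0 0 1 0; 87 0 0 2 0; 87 0 0 2 0")

```text
time_s: 4.5
position: [0.4963, 0.2352, 0.0236]
tcp_rot: [[-0.912, 0.41, 0.002], [0.41, 0.912, -0.0], [-0.002, 0.001, -1.0]]
force: [-0.5, -0.5, 1.0]
opening: 1.004
grasp_force: 0.0
```

```bash
python3 -c "
from h import *
st()"
```

```text
t 4.5 pos [0.4963 0.2352 0.0236] fix [[-56.6  32.1]] z 23.6 yaw err 0.0009 F [-0.5 -0.5  1. ]
```

It was grazing the base, so the base top is about 21 mm and I now ride at 23.6. I push the last 1.5 mm, then back off left and up to clear the view for a measurement.

drive_tool(deltas="87 0.7 -0.3 0 0; 87 1.4 -0.6 0 0; 87 1.4 -0.6 0 0; 87 -8 3.5 0 0; 87 -18 8 0 0; 87 -20 10 40 0; 87 -40 50 80 0; 87 -60 100 80 0; 87 -70 150 80 0; 87 -70 190 80 0; 87 -70 220 80 0; 87 -70 220 80 0")

```text
time_s: 5.7
position: [0.4235, 0.4601, 0.1037]
tcp_rot: [[-0.914, 0.405, 0.002], [0.405, 0.914, 0.003], [-0.001, 0.003, -1.0]]
force: [0.5, 0.3, 0.1]
opening: 1.0
grasp_force: 0.0
```

```bash
cat > look.py <<'E'
from h import *
import sys
st();im=imaging.capture('top')
cv2.imwrite(f'pics/{sys.argv[1]}.png',cv2.resize(im[105:228,185:320,::-1],None,fx=4,fy=4,interpolation=cv2.INTER_CUBIC))
k=corners(quad("top",im,(185,105,320,228)));print(k.round(1).tolist())
hz=.021 # base top
zs=(.028,.028,.008,.008) if len(sys.argv)<3 else (.008,)*4
if len(k)==4:
    f=np.array([fx(plane("top",[u],hz+z))[0] for u,z in zip(k,[zs[0] if v[0] else zs[2] for v in [(1,),(1,),(0,),(0,)]])]);print(f.round(1).tolist(),"c",f.mean(0).round(1))
E
sed -i 's/zs=(.028,.028/zs=(.020,.020/' look.py; python3 look.py t3
```

```text
t 5.7 pos [0.4235 0.4601 0.1037] fix [[-215.3  207.2]] z 103.7 yaw err 0.0057 F [0.5 0.3 0.1]
[[219.10000610351562, 144.6999969482422], [279.5, 174.10000610351562], [260.79998779296875, 211.0], [200.60000610351562, 180.6999969482422]]
[[37.5, 104.5], [35.2, -45.3], [-55.2, -42.8], [-51.8, 107.8]] c [-8.6 31.1]
```

View pics/t3.png

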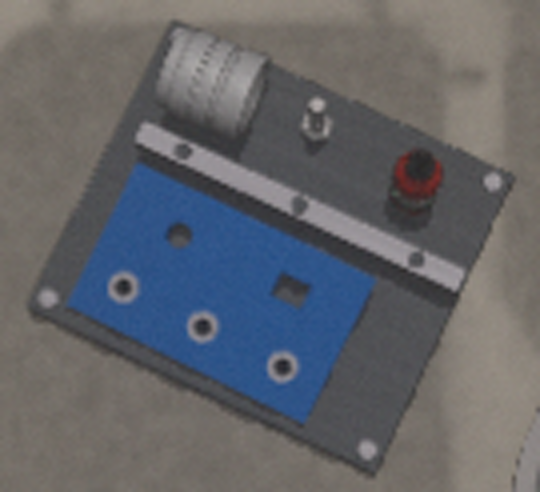

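The plate is nearly square now, yaw about −0.02, with its near edge at x ≈ −53. The fingers reached −46, so they rode over the plate's top edge: the base is lower than I assumed. I'll touch down on the front strip of the base to measure it.

drive_tool(deltas="87 15 -50 0 -0.006; 87 29 -100 0 -0.006; 87 43 -150 0 -0.006; 87 57 -200 -10 -0.006; 87 63.7 -222 -40 -0.006; 87 63.7 -222 -70 -0.006; 87 63.7 -222 -82 -0.006; 87 63.7 -222 -84 -0.006; 87 63.7 -222 -86 -0.006; 87 63.7 -222 -88 -0.006; 87 63.7 -222 -90 -0.006; 87 63.7 -222 -90 -0.006")

```text
time_s: 6.95
position: [0.4887, 0.2341, 0.0142]
tcp_rot: [[-0.91, 0.415, 0.001], [0.415, 0.91, 0.001], [-0.001, 0.001, -1.0]]
force: [-1.1, 1.3, 1.4]
opening: 1.004
grasp_force: 0.9
```

```bash
python3 -c "
from h import *
st()"
```

```text
t 6.95 pos [0.4887 0.2341 0.0142] fix [[-63.  28.]] z 14.2 yaw err -0.005 F [-1.1  1.3  1.4]
```

drive_tool(deltas="87 0 0 1.5 0.005; 87 0.9 -0.4 1.5 0.005; 87 1.8 -0.8 1.5 0.005; 87 2.7 -1.2 1.5 0.005; 87 3.6 -1.6 1.5 0.005; 87 4.5 -2 1.5 0.005; 87 5.4 -2.4 1.5 0.005; 87 6.4 -2.9 1.5 0.005; 87 6.4 -2.9 1.5 0.005; 87 6.4 -2.9 1.5 0.005")

```text
time_s: 7.95
position: [0.4941, 0.2304, 0.015]
tcp_rot: [[-0.912, 0.411, -0.002], [0.411, 0.912, -0.0], [0.002, -0.001, -1.0]]
force: [-5.4, 2.4, 3.7]
opening: 1.004
grasp_force: 2.6
```

```bash
python3 -c "
from h import *
st()"
```

```text
t 7.95 pos [0.4941 0.2304 0.015 ] fix [[-56.6  26.8]] z 15.0 yaw err -0.0006 F [-5.4  2.4  3.7]
```

drive_tool(deltas="87 0.9 -0.4 0.3 0; 87 1.8 -0.8 0.3 0; 87 1.8 -0.8 0.3 0; 87 -8 3.5 0 0; 87 -18 8 0 0; 87 -20 10 40 0; 87 -35 50 80 0; 87 -45 100 80 0; 87 -45 140 80 0; 87 -40 180 80 0; 87 -35 210 80 0; 0 -35 210 80 0")

```text
time_s: 9.15
position: [0.4609, 0.4453, 0.0956]
tcp_rot: [[-0.913, 0.407, 0.005], [0.407, 0.913, 0.004], [-0.003, 0.006, -1.0]]
force: [-0.5, -0.3, 0.2]
opening: 0.963
grasp_force: 0.0
```

```bash
sed -i 's/hz=.021/hz=.0137/' look.py; python3 look.py t4
```

```text
t 9.15 pos [0.4609 0.4453 0.0956] fix [[-175.2  209.1]] z 95.6 yaw err 0.0037 F [-0.5 -0.3  0.2]
[[220.0, 141.60000610351562], [280.79998779296875, 169.8000030517578], [263.1000061035156, 207.1999969482422], [202.10000610351562, 177.89999389648438]]
[[46.3, 107.5], [46.5, -43.5], [-44.7, -43.6], [-44.0, 109.1]] c [ 1.  32.4]
```

View pics/t4.png

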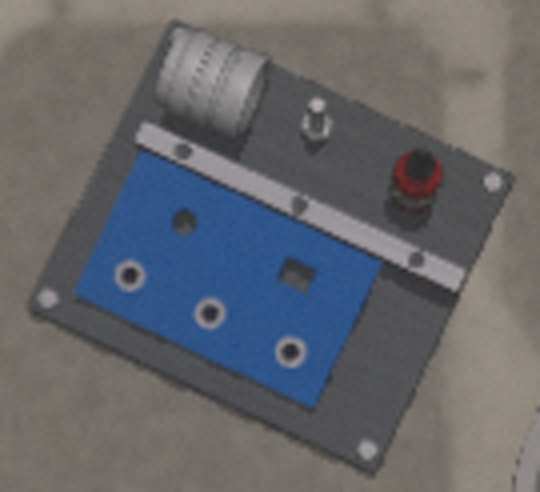

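The plate is square and against the fence, at x ≈ 0 to +1, y +32, yaw ≈ 0. Next I close the jaw and go to the left edge.

drive_tool(deltas="0 30 -30 0 -0.004; 0 60 -65 0 -0.004; 0 95 -100 0 -0.004; 0 125 -135 0 -0.004; 0 128.4 -141 0 -0.004; 0 128.4 -141 -30 -0.004; 0 128.4 -141 -55 -0.004; 0 128.4 -141 -70 -0.004; 0 128.4 -141 -76 -0.004; 0 128.4 -141 -79 -0.004; 0 128.4 -141 -79 -0.004")

```text
time_s: 10.3
position: [0.5887, 0.2997, 0.0164]
tcp_rot: [[-0.91, 0.415, 0.001], [0.415, 0.91, 0.0], [-0.001, 0.0, -1.0]]
force: [-0.7, 0.0, 0.4]
opening: 0.021
grasp_force: 0.0
```

```bash
python3 -c "
from h import *
print(st()['opening'])"
```

```text
t 10.3 pos [0.5887 0.2997 0.0164] fix [[  1.1 128.9]] z 16.4 yaw err -0.0042 F [-0.7  0.   0.4]
0.021380664875011605
```

drive_tool(deltas="0 -1.2 -2.7 0 0.004; 0 -2.5 -5.5 0 0.004; 0 -3.7 -8.2 0 0.004; 0 -4.9 -10.9 0 0.004; 0 -6.2 -13.7 0 0.004; 0 -7.4 -16.4 0 0.004; 0 -8.6 -19.1 0 0.004; 0 -9.9 -21.9 0 0.004; 0 -11.1 -24.6 0 0.004; 0 -11.9 -26.4 0 0.004; 0 -12.3 -27.4 0 0.004; 0 -12.3 -27.4 0 0.004")

```text
time_s: 11.5
position: [0.5765, 0.2719, 0.0163]
tcp_rot: [[-0.912, 0.411, 0.001], [0.411, 0.912, -0.0], [-0.0, 0.0, -1.0]]
force: [1.0, 2.6, 3.2]
opening: 0.008
grasp_force: 1.4
```

```bash
sed -i "s/^st();/st();np.set_printoptions(suppress=True);/" look.py; python3 look.py t5
```

```text
t 11.5 pos [0.5765 0.2719 0.0163] fix [[ 1.5 98.5]] z 16.3 yaw err -0.0006 F [1.  2.6 3.2]Traceback (most recent call last):
  File "look.py", line 5, in <module>
    k=corners(quad("top",im,(185,105,320,228)));print(k.round(1).tolist())
  File "h.py", line 37, in corners
    vx,vy,x,y=cv2.fitLine(s.astype(np.float32),cv2.DIST_HUBER,0,.01,.01).ravel();n=np.array([-vy,vx])
              ~~~~~~~~~~~^^^^^^^^^^^^^^^^^^^^^^^^^^^^^^^^^^^^^^^^^^^^^^^
cv2.error: OpenCV(4.12.0) /io/opencv/modules/imgproc/src/linefit.cpp:50: error: (-215:Assertion failed) count > 0 in function 'fitLine2D_wods'
```

View pics/t5.png

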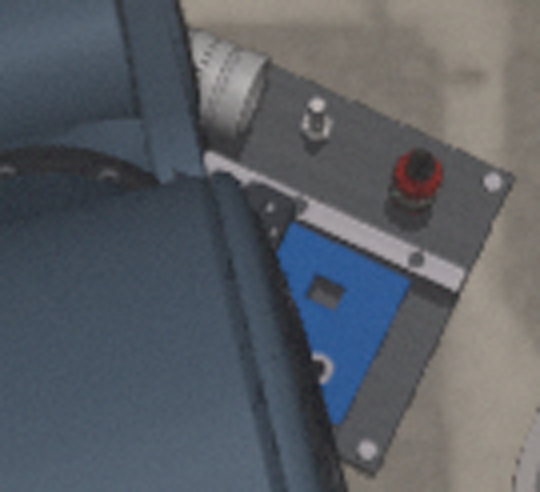

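The plate has slid along. I push on in slow 1 mm steps.

drive_tool(deltas="0 -0.4 -0.9 0 0; 0 -0.8 -1.8 0 0; 0 -1.2 -2.7 0 0; 0 -1.6 -3.6 0 0; 0 -2.1 -4.6 0 0; 0 -2.5 -5.5 0 0; 0 -2.5 -5.5 0 0")

```text
time_s: 12.25
position: [0.5736, 0.2662, 0.016]
tcp_rot: [[-0.912, 0.411, -0.0], [0.411, 0.912, -0.0], [0.0, -0.001, -1.0]]
force: [2.1, 3.3, 2.4]
opening: 0.008
grasp_force: 1.6
```

```bash
python3 -c "
from h import *
st()"
```

```text
t 12.25 pos [0.5736 0.2662 0.016 ] fix [[ 1.2 92.1]] z 16.0 yaw err -0.0005 F [2.1 3.3 2.4]
```

drive_tool(deltas="0 -0.2 -0.5 0 0; 0 -0.4 -0.9 0 0; 0 -0.6 -1.4 0 0; 0 -0.8 -1.8 0 0; 0 -0.8 -1.8 0 0")

```text
time_s: 12.75
position: [0.5714, 0.2636, 0.0152]
tcp_rot: [[-0.912, 0.411, -0.004], [0.411, 0.912, -0.002], [0.003, -0.003, -1.0]]
force: [-1.3, 0.3, 0.6]
opening: 0.005
grasp_force: 0.0
```

```bash
python3 -c "
from h import *
st()"
```

```text
t 12.75 pos [0.5714 0.2636 0.0152] fix [[ 0.2 88.9]] z 15.2 yaw err -0.0003 F [-1.3  0.3  0.6]
```

The force vanished with a jolt, so the plate likely dropped. I back off and look.

drive_tool(deltas="0 2 5 0 0; 0 6 14 0 0; 0 6 14 30 0; 0 6 20 75 0; 0 -20 60 80 0; 0 -50 100 80 0; 0 -75 140 80 0; 0 -95 170 80 0; 0 -110 190 80 0; 0 -110 190 80 0")

```text
time_s: 13.75
position: [0.4602, 0.4583, 0.0961]
tcp_rot: [[-0.914, 0.407, -0.001], [0.407, 0.914, 0.001], [0.001, 0.0, -1.0]]
force: [0.2, -0.2, 0.9]
opening: 0.009
grasp_force: 0.0
```

```bash
python3 look.py t6 flat
python3 - <<'E'
from h import *
im=imaging.capture('scene')[...,::-1];a=cv2.imread('pics/t6.png')
b=cv2.resize(im[145:255,165:315],None,fx=3.6,fy=3.6,interpolation=cv2.INTER_CUBIC)
a=cv2.resize(a,None,fx=.48,fy=.48);c=np.zeros((396,800,3),np.uint8);c[:a.shape[0],:a.shape[1]]=a;c[:,260:]=b[:396,:540];cv2.imwrite('pics/b6.png',c)
k=corners(quad("scene",im[...,::-1],(165,145,315,255)));print(k.round(1).tolist());print(fx(plane("scene",k,.0217)).round(1).tolist())
E
```

```text
t 13.75 pos [0.4602 0.4583 0.0961] fix [[-181.1  220.7]] z 96.1 yaw err 0.0045 F [ 0.2 -0.2  0.9]
[[231.8000030517578, 147.5], [292.1000061035156, 176.89999389648438], [273.1000061035156, 213.6999969482422], [213.0, 183.1999969482422]]
[[47.7, 79.5], [45.1, -73.1], [-48.3, -69.8], [-44.2, 81.4]] c [0.1 4.5]
[[299.29998779296875, 216.6999969482422], [223.10000610351562, 239.3000030517578], [205.0, 203.10000610351562], [278.3999938964844, 183.3000030517578]]
[[-51.3, -71.2], [-48.6, 78.0], [57.5, 78.0], [53.9, -76.6]]
```

View pics/b6.png

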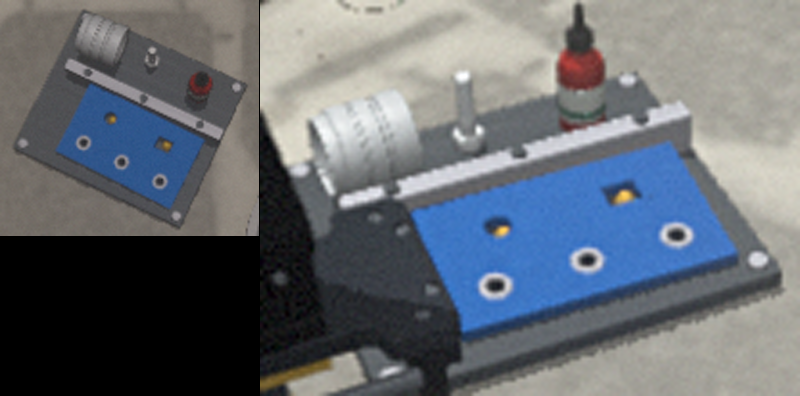

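Brass shows in both openings, but off-centre towards the near right side, so it's not yet seated. I'll measure the offset numerically.

```bash
cat > m.py <<'E'
from h import *
BT=.0137
def comps(n,im,roi):
    c,hu=quad(n,im,roi);hull=np.zeros(im.shape[:2],np.uint8);cv2.fillPoly(hull,[hu],1)
    hull=cv2.erode(hull,np.ones((5,5),np.uint8))
    r,g,b=[im[...,i].astype(float) for i in range(3)]
    w=np.clip(1-(b-r)/np.median((b-r)[(hull>0)]),0,1)*hull   # non-blueness
    nn,l,s,_=cv2.connectedComponentsWithStats((w>.35).astype(np.uint8))
    out=[]
    for i in range(1,nn):
        if s[i,4]<6:continue
        m=cv2.dilate((l==i).astype(np.uint8),np.ones((3,3),np.uint8))*w
        ys,xs=np.nonzero(m);ww=m[ys,xs];br=np.clip(r-b-10,0,60)*(m>0);q=br.sum()
        bc=None if q<40 else (float((br*np.arange(512)).sum()/q),float((br*np.arange(384)[:,None]).sum()/q))
        out.append((np.array([(xs*ww).sum(),(ys*ww).sum()])/ww.sum(),ww.sum(),bc))
    return out
if __name__=="__main__":
    st();R={}
    for n,roi in(("top",(185,105,320,228)),("scene",(165,145,315,255))):
        im=imaging.capture(n);R[n]=comps(n,im,roi)
    k=corners(quad("top",imaging.capture("top"),(185,105,320,228)));f=fx(plane("top",k,BT+.008)).round(1);print("corners flat",f.tolist())
    for p,a,bc in R["top"]:
        best=None
        for q,a2,b2 in R["scene"]:
            P,g=tri(p,q)
            if g<.004 and (best is None or g<best[1]):best=(P,g)
        z=best[0][2] if best else 0
        print("px",p.round(1),"area",round(a),"flat",fx(plane("top",[p],BT+.008))[0].round(1),"tri",fx(best[0])[0].round(1) if best else None,"z",round(z*1e3,1),"gap",round(best[1]*1e3,1) if best else None,"brass@pintop",fx(plane("top",[bc],BT+.009))[0].round(1) if bc else None)
E
python3 m.py
```

```text
t 13.85 pos [0.4626 0.4556 0.096 ] fix [[-177.8  219.2]] z 96.0 yaw err 0.0017 F [0.1 0.1 0.7]
corners flat [[47.7, 79.5], [45.1, -73.1], [-48.6, -69.8], [-43.9, 81.4]]
px [242.3 166.2] area 32 flat [18.9 39. ] tri [18.1 38.5] z 27.1 gap 0.4 brass@pintop [18.3 36.7]
px [228.1 178.9] area 47 flat [-20.9  55.2] tri [-21.4  54.7] z 26.2 gap 0.4 brass@pintop None
px [270.1 180. ] area 51 flat [ 17.3 -31.2] tri [ 16.6 -31.4] z 26.8 gap 0.2 brass@pintop [ 17.8 -34.1]
px [247.9 189. ] area 45 flat [-22.3   4.9] tri [-22.7   4.7] z 25.9 gap 0.5 brass@pintop None
px [267.9 199. ] area 47 flat [-23.6 -45.2] tri [-24.  -45.2] z 25.8 gap 0.4 brass@pintop None
```

Partly dropped: about 2.5 mm too far left, with yaw ≈ −0.02. I push again slightly below centre to give a small counter-clockwise turn.

drive_tool(deltas="0 25 -40 0 -0.002; 0 50 -80 0 -0.002; 0 75 -120 0 -0.002; 0 98 -158 0 -0.002; 0 106 -171 0 -0.002; 0 106 -171 -35 -0.002; 0 106 -171 -65 -0.002; 0 106 -171 -76 -0.002; 0 106 -171 -80 -0.002; 0 106 -171 -80 -0.002; 0 106 -171 -80 -0.002")

```text
time_s: 15.1
position: [0.5699, 0.2843, 0.0173]
tcp_rot: [[-0.911, 0.413, 0.002], [0.413, 0.911, 0.001], [-0.002, 0.002, -1.0]]
force: [1.0, -0.4, 0.5]
opening: 0.004
grasp_force: 0.0
```

```bash
python3 -c "
from h import *
st()"
```

```text
t 15.1 pos [0.5699 0.2843 0.0173] fix [[ -9.6 107.1]] z 17.3 yaw err -0.0022 F [ 1.  -0.4  0.5]
```

drive_tool(deltas="0 -2.1 -4.6 -1 0; 0 -4.1 -9.1 -1 0; 0 -5.8 -12.8 -1 0; 0 -6.6 -14.6 -1 0; 0 -7 -15.5 -1 0; 0 -7.4 -16.4 -1 0; 0 -7.8 -17.3 -1 0; 0 -8.2 -18.2 -1 0; 0 -8.2 -18.2 -1 0")

```text
time_s: 16.0
position: [0.5609, 0.2656, 0.015]
tcp_rot: [[-0.911, 0.413, 0.0], [0.413, 0.911, 0.0], [-0.0, 0.0, -1.0]]
force: [-0.1, 0.8, -0.8]
opening: 0.007
grasp_force: 0.3
```

```bash
python3 -c "
from h import *
st()"
```

```text
t 16.0 pos [0.5609 0.2656 0.015 ] fix [[-10.2  86.4]] z 15.0 yaw err -0.0027 F [-0.1  0.8 -0.8]
```

drive_tool(deltas="0 -0.4 -0.9 0 0; 0 -0.8 -1.8 0 0; 0 -1 -2.3 0 0; 0 -1 -2.3 0 0")

```text
time_s: 16.4
position: [0.5598, 0.2634, 0.015]
tcp_rot: [[-0.911, 0.413, 0.0], [0.413, 0.911, 0.0], [-0.0, 0.0, -1.0]]
force: [-0.2, 1.7, -0.4]
opening: 0.007
grasp_force: 1.0
```

```bash
python3 -c "
from h import *
st()"
```

```text
t 16.4 pos [0.5598 0.2634 0.015 ] fix [[-10.2  83.9]] z 15.0 yaw err -0.0028 F [-0.2  1.7 -0.4]
```

drive_tool(deltas="0 -0.4 -0.9 0 0; 0 -0.8 -1.8 0 0; 0 -0.8 -1.8 0 0")

```text
time_s: 16.7
position: [0.5595, 0.2629, 0.0152]
tcp_rot: [[-0.91, 0.414, 0.002], [0.414, 0.91, 0.003], [-0.001, 0.003, -1.0]]
force: [0.7, 6.5, -2.7]
opening: 0.004
grasp_force: 3.2
```

```bash
python3 -c "
from h import *
st()"
```

```text
t 16.7 pos [0.5595 0.2629 0.0152] fix [[-10.3  83.3]] z 15.2 yaw err -0.0037 F [ 0.7  6.5 -2.7]
```

That is a hard stop, with the hole against the pin. I retreat and measure.

drive_tool(deltas="0 2 5 0 0; 0 8 18 0 0; 0 8 18 30 0; 0 6 24 75 0; 0 -20 60 80 0; 0 -45 100 80 0; 0 -70 140 80 0; 0 -90 170 80 0; 0 -110 200 80 0; 0 -120 230 80 0; 0 -120 230 80 0")

```text
time_s: 17.8
position: [0.437, 0.4946, 0.0952]
tcp_rot: [[-0.913, 0.409, 0.001], [0.409, 0.913, 0.001], [-0.0, 0.001, -1.0]]
force: [-0.5, 0.0, -0.0]
opening: 0.005
grasp_force: 0.0
```

```bash
python3 m.py
```

```text
t 17.8 pos [0.437  0.4946 0.0952] fix [[-217.1  244.2]] z 95.2 yaw err 0.0023 F [-0.5  0.  -0. ]
corners flat [[46.2, 75.4], [45.3, -76.0], [-45.2, -76.4], [-44.5, 75.4]]
px [244.  167.1] area 32 flat [18.8 34.6] tri [18.8 34.8] z 22.5 gap 0.8 brass@pintop [18.2 34.9]
px [230.3 179.8] area 46 flat [-20.6  49.7] tri [-20.8  49.6] z 24.2 gap 0.4 brass@pintop None
px [272.  180.4] area 51 flat [ 18.5 -35.6] tri [ 18.6 -35.3] z 22.3 gap 0.7 brass@pintop [ 18.2 -34.5]
px [250.3 189.4] area 46 flat [-21.   -0.3] tri [-21.1  -0.3] z 24.0 gap 0.6 brass@pintop None
px [270.5 199. ] area 46 flat [-21.  -50.4] tri [-21.2 -50.4] z 23.9 gap 0.3 brass@pintop None
```

Centred and square. One check that it lies flat: triangulate the corner heights.

Run:
```python
from h import *
a=corners(quad("top",imaging.capture("top"),(185,105,320,228)));b=corners(quad("scene",imaging.capture("scene"),(165,145,315,255)))
print(b.round(1).tolist())
for p in a:
    P,g=min((tri(p,q) for q in b),key=lambda x:x[1]+(abs(x[0][2]-.022)>.015));print(fx(P)[0].round(1),"z",(P[2]*1e3).round(1),"gap",(g*1e3).round(1))
a0=cv2.imread("pics/top0.png")[...,::-1];b0=cv2.imread("pics/scene0.png")[...,::-1]
print("start:")
a=corners(quad("top",a0,(185,105,320,228)));b=corners(quad("scene",b0,(165,145,315,255)))
for p in a:
    P,g=min((tri(p,q) for q in b),key=lambda x:x[1]+(abs(x[0][2]-.022)>.02));print(fx(P)[0].round(1),"z",(P[2]*1e3).round(1),"gap",(g*1e3).round(1))
```

```text
[[301.29998779296875, 215.0], [224.10000610351562, 239.39999389648438], [207.60000610351562, 205.3000030517578], [280.0, 184.6999969482422]]
[45.9 75.4] z 24.5 gap 1.2
[ 44.8 -76.1] z 25.0 gap 0.5
[-45.5 -77.1] z 18.9 gap 2.2
[-44.4  75.7] z 16.8 gap 1.2
start:
[ 39.8 106.1] z 35.1 gap 1.9
[ 31.2 -45.4] z 35.5 gap 0.5
[-59.2 -41.3] z 19.5 gap 1.9
[-51.  110.7] z 19.3 gap 1.7
```

```bash
python3 -c "
from rig import bot
print(bot.hand_in())"
```

```text
the job is handed in; nothing more can be done
None
```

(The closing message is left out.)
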